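Set the colour wheel to the tub in the bay

TASK

With a fingertip, flick the edge of the colour wheel forward (clockwise seen from above) click by click until the dot under the pointer has the colour of the paint tub that stands in the bay behind the wheel, and leave the wheel settled in that click. Do not run past that colour, and do not lift or shift the tubs or the other things on the table.

Things in the scene. Friction and masses are not known exactly. Their poses are not given: they have to be found in the camera images.
- indexer: The colour indexer, screwed to the table, turned up to 20 degrees about the vertical: steel base plate (136 x 104 x 6 mm), round grey housing (84 mm across, 48 mm high), a flat wheel on top. Origin on the table under the wheel's axis; its +x points from the wheel to the tub bay, z up. At its +x side a post (78 mm from the axis, 73 mm high) carries a pointer that reaches in over the wheel.
- wheel_axis (a point): Centre of the wheel, on its vertical axis at mid-thickness, 56 mm above the table. The wheel: an aluminium disc of radius 48 mm, 12 mm thick, with eight coloured dots, and eight black round-ended finger lobes (bars 10 mm thick) that stick out of its edge to a radius of 70 mm, 45 degrees apart, at heights 51 to 61 mm. A finger can reach down between them: below lies only the 6 mm base plate.
- wheel_front (a point): Fixed point of the indexer at the wheel's edge opposite the pointer (the robot's side), 62 mm from the axis, 56 mm above the table. With the wheel in a click, lobes stand 22.5 and 67.5 degrees either side of it, seen from the axis, so this point is half-way between two lobes. Turning the wheel forward moves the lobes here towards the indexer's +y.
- wheel (a joint): Wheel angle in rad, growing forward (clockwise from above). A sprung click every 45 degrees (0.7854): let go, it snaps into the nearest click; about 2 N on a lobe's tip carries it over, past half-way it snaps on by itself. Dot under the pointer: white 0, red 0.785, yellow 1.571, blue 2.356, green 3.142, black 3.927, orange 4.712, grey 5.498. Stops -0.35, 5.85. Starts in the white click.
- pointer_tip (a point): Tip of the pointer, yellow, 47 mm from the wheel's axis towards the bay, 71 mm above the table; the dot nearest it (on the disc, 33 mm from the axis, 21 mm across) is the one shown.
- bay (a point): Centre of the tub bay on the table, 135 mm from the wheel's axis in the indexer's +x: a half-round steel fence 26 mm high, inner radius 47 mm, open to the back. One of the three tubs stands in it.
- tub_red_paint: Closed tub of red paint: white with a red band, grey lid with a dab of red paint on it; 80 mm across, 66 mm high; origin at the centre of its underside. Loose. Its colour on the wheel is red.
- tub_blue_paint: Closed tub of blue paint: white with a blue band, grey lid with a dab of blue paint on it; 80 mm across, 66 mm high; origin at the centre of its underside. Loose. Its colour on the wheel is blue.
- tub_green_paint: Closed tub of green paint: bright green lid; 74 mm across, 62 mm high; origin at the centre of its underside. Loose. Its colour on the wheel is green.
- tape_masking: Roll of masking tape lying flat, 98 mm across, 25 mm high; origin at the centre of its underside. Bystander, loose.
- paint_tube_b: Red paint tube lying down, 47 x 156 x 32 mm; origin at the centre of its underside. Bystander, loose.
- scraper: Filling knife with orange handle lying down, 190 x 76 x 18 mm; origin at the centre of its underside. Bystander, loose.
Not all that is in view belongs to the job. What is shaped like the tub_red_paint but purple is not meant.

How it is judged:
By the outcome, as a careful person would: the job done as asked, in the order asked, and still so for the second after the job is handed in, with the robot touching nothing.
It also fails if it takes over 56 s, if anything falls off the work surface, if the arm or the gripper's body presses on something with over 40 N, if the wrist force passes 120 N, or if a joint passes its speed limit or range.

ROBOT

A 6-joint arm with a two-finger parallel gripper is mounted at the origin on a cart in front of the work surface, level with it; the furniture and walls round the work are solid. World frame = base frame: x ahead of the robot, y to its left, z up, the work surface at z = 0. Lengths are in m, angles in rad, forces in N, time in s.
With the tool pointing down it reaches from about 0.25 to 0.85 m from the base axis. Payload 12.5 kg.
Tool frame: the origin (TCP) lies midway between the tips of the shut fingers; the grasp point (between the pads) lies r.hold_point_z behind it (r.hold_point_z is the distance from the TCP to the grasp point, in m); z points along the fingers, y is the line along which they close (so a half turn about z gives the same grasp; the last joint's range is limited). The gripper opens to 93 mm and grips with 3 to 60 N. Pads are 15 mm wide; open, the fingers measure 128 mm over their backs; the gripper's body (75 mm by 188 mm) begins 65 mm behind the grasp point.
Start: joints at [1.029, 0.351, 1.652, -0, 1.139, -0.085], TCP at [0.243, 0.494, 0.219] pointing down, gripper open.
Joint ranges: [-2.75, 2.75], [-0.79, 2.1], [0.01, 2.65], [-1.57, 4.71], [0.07, 3.14], [-2.87, 2.87]. Speed limits (rad/s): [2.22, 2.22, 2.79, 3.14, 3.14, 3.14].

INTERFACE

Orientations are given as a rotation vector (axis times angle).
In Python, from plant import r gives the robot as it stands.
- The arm moves only by the shell command python3 -m creep 'ROWS' [FORCE]. ROWS is JSON, a list of rows, each an object with "xyz": the shift along the tool's x, y, z in m, a list of three; "dr": the turn, a rotation vector about the tool's x, y, z in degrees, a list of three; "jaw": the gripper's target within -1 to 1 (fully open at 1, half-way at 0, shut at -1). A call has 1 to 5 rows; each row shifts and turns the commanded pose from where the row before left it, along the tool's axes as they then stand; what a row does not reach is not made up. A row lasts 1/12 s, in which the tool goes at most 41.7 mm and 7.16 degrees, less where a joint would pass 70% of its speed; a pose out of reach is approached as far as the arm can. A call with a gripper value outside its range is refused whole. The fingers move at their own pace and stop on an object; FORCE is the grip in N (left out, the last holds). Time passes only in rows, so rows that do not move let the fingers close. It gives the time, the measured TCP pose, the force, the opening and the grip force at its end, in the units of the state.
- r.state(): the state, without advancing time (a new reading comes with each control period).
- r.snapshot(name): name is "scene" or "top" or "wrist"; returns a dict with "frame" (480x640x3 uint8, blue, green, red), "fx", "fy", "cx", "cy" (pixels), "dist_coeffs" ([k1, k2, p1, p2, k3] as OpenCV has them; the pictures are not rectified), "origin" and "orientation" of the camera in the world. Camera axes: x right, y down, z forward; pixel columns grow to the right and rows downward; lengths in m; the calibration is good to about 2 mm. A picture is of the moment at which its call begins. There is no depth.
- r.finish_job(): hands the job in; it is judged then, once.
The state is a dict: "clock": time; "joints": joint angles; "joint_vel": joint speeds; "tau": joint torques, N m; "ee_pos": TCP position; "tool_rot": TCP orientation; "force": force on the tool from outside, world axes, zero at the start; "ft_torque": the same for the moment, N m; "gripper_width": finger opening in m; "finger_force": force on a finger pad.
Only numpy, scipy, OpenCV 4.12 (cv2) and the standard library are available. Lean on these libraries where they do the work, as an engineer would, in place of code of your own. Each camera call takes 0.05 s, during which the arm holds its last target. There are 200 camera calls.

## Working session

There is one attempt and no reset: what is moved stays moved. The work goes in short steps, Python scripts to look and compute and a shell command to move; the robot and the scene stay as the last step left them, time stands still between calls to the robot, and variables do not carry over. Pictures are saved under pics/ and viewed, at most 10 in all, crops included, and the job is handed in when it is done.

```bash
mkdir -p pics; python3 - <<'E'
from plant import r
import cv2,pickle
for n in("top","scene"):
    s=r.snapshot(n); cv2.imwrite(f"pics/{n}0.png",s["frame"]); pickle.dump(s,open(n+".pkl","wb"))
    print(n,s["origin"],s["orientation"],s["fx"],s["cx"],s["cy"],s["dist_coeffs"])
print(r.state())
E
```

```text
top [ 0.41044444 -0.01547239  1.30678313] [-2.15769465  2.17244629 -0.11763443] 453.42783151028397 318.908176810214 241.16896398821459 [-0.04711927  0.          0.          0.          0.        ]
scene [ 0.70234    -0.81179585  1.40952493] [-2.56635544 -0.2610217   0.07784617] 537.9440546146128 323.949808121522 244.50955269438515 [-0.15367306  0.          0.          0.          0.        ]
{'clock': 0.1, 'joints': array([ 1.02942315e+00,  3.51184756e-01,  1.65232382e+00, -1.48632442e-05,
        1.13906952e+00, -8.46167809e-02]), 'joint_vel': array([ 0.00236976, -0.0020231 , -0.0027183 ,  0.00126321, -0.00114276,
       -0.00035741]), 'tau': array([ 2.72536381e-03, -4.98021805e+01, -2.85703003e+01,  7.01687671e-02,
        2.38905702e-02, -6.30991281e-05]), 'ee_pos': array([0.24241271, 0.4933783 , 0.21816773]), 'tool_rot': array([-7.11175304e-01, -3.05973956e+00,  1.47910941e-03]), 'force': array([ 0.07607868, -0.25533433, -0.31230968]), 'ft_torque': array([-0.02037589, -0.01604421, -0.03453776]), 'finger_force': 0.0, 'gripper_width': 0.09302419900943579}
```

View pics/top0.png

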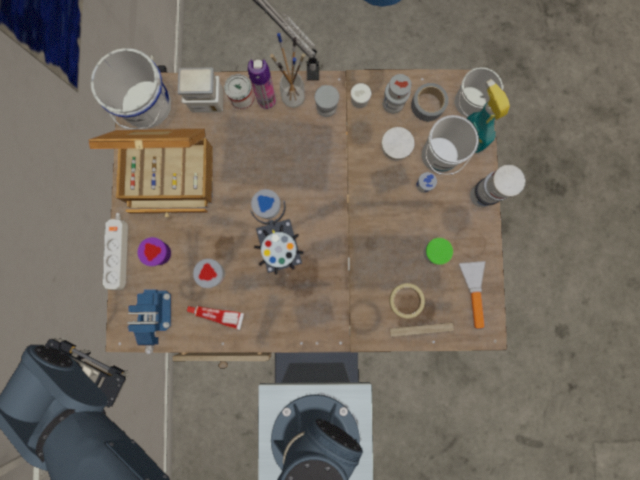

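View pics/scene0.png

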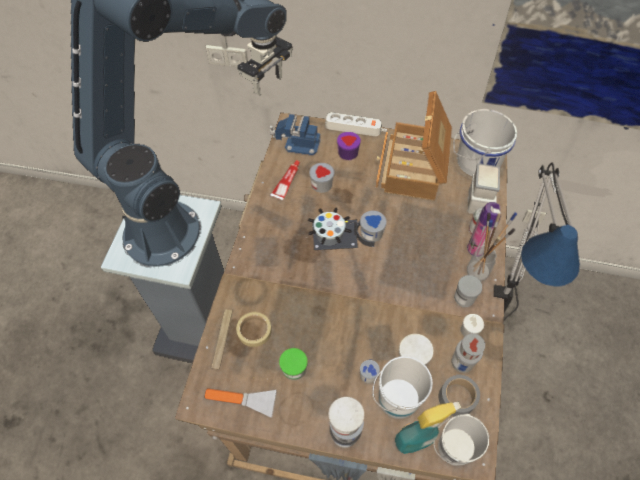

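The top picture shows the blue tub (267,205) in the bay behind the wheel (278,249), so I need three clicks, to 2.356. Next I'll zoom in to locate the axis and heading.

```bash
cat > h.py <<'E'
import cv2,numpy as np
from scipy.spatial.transform import Rotation as R
def ray(s,uv,z):
    K=np.array([[s["fx"],0,s["cx"]],[0,s["fy"],s["cy"]],[0,0,1]])
    p=cv2.undistortPoints(np.array([[uv]],float),K,np.array(s["dist_coeffs"]))[0,0]
    d=R.from_rotvec(s["orientation"]).apply([p[0],p[1],1]); o=np.array(s["origin"])
    return o+d*(z-o[2])/d[2]
def proj(s,P):
    K=np.array([[s["fx"],0,s["cx"]],[0,s["fy"],s["cy"]],[0,0,1]])
    Rw=R.from_rotvec(s["orientation"]).inv(); t=-Rw.apply(s["origin"])
    return cv2.projectPoints(np.array(P,float).reshape(-1,3),Rw.as_rotvec(),t,K,np.array(s["dist_coeffs"]))[0][:,0]
E
python3 - <<'E'
import pickle,cv2,numpy as np
from h import *
s=pickle.load(open("top.pkl","rb"));c=pickle.load(open("scene.pkl","rb"))
print(ray(s,(278.5,249.5),.062),ray(s,(267,205),.066),ray(c,(330,225),.062),ray(c,(373,221),.066))
a=cv2.resize(s["frame"][180:290,220:330],(600,600),interpolation=cv2.INTER_CUBIC)
cv2.imwrite("pics/c1.png",a)
E
```

```text
[0.52438972 0.09625934 0.062     ] [0.64843141 0.12829522 0.066     ] [0.53209006 0.09482975 0.062     ] [0.65791989 0.13296474 0.066     ]
```

View pics/c1.png

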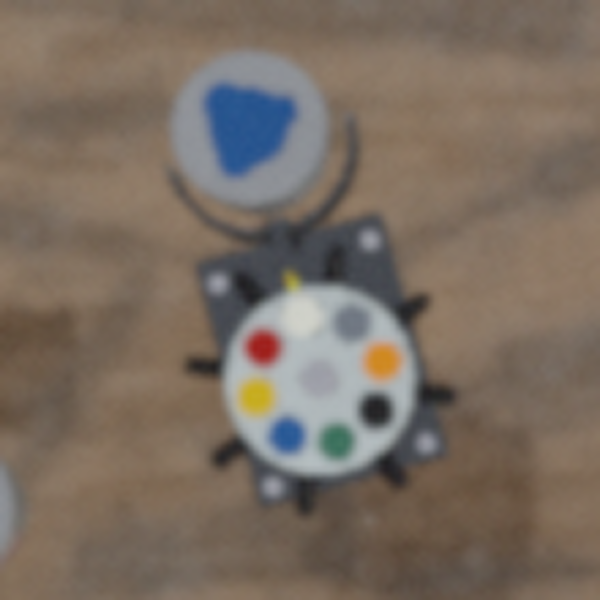

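```bash
python3 - <<'E'
import pickle
from h import *
from plant import r
s=pickle.load(open("top.pkl","rb"))
D=[(300,317),(263,347),(257,397),(287,436),(337,441),(376,410),(383,361),(352,323)]
P=np.array([ray(s,((x+.5)/5.4545-.5+220,(y+.5)/5.4545-.5+180),.062) for x,y in D])
c=P.mean(0);q=P-c;print(c,np.linalg.norm(q[:,:2],axis=1))
# dot k sits at heading + 45k (ccw)
a=np.unwrap([np.arctan2(v[1],v[0])-k*np.pi/4 for k,v in enumerate(q)]);h=np.degrees(a.mean());print(h,np.degrees(a))
R0=R.from_rotvec(r.state()["tool_rot"]).as_matrix();print(R0.round(3),r.hold_point_z)
t=ray(s,((249+.5)/5.4545-.5+220,(129+.5)/5.4545-.5+180),.066);print("tub",t,np.degrees(np.arctan2(*(t-c)[1::-1])),np.linalg.norm((t-c)[:2]))
E
```

```text
[0.52561691 0.09725216 0.062     ] [0.03310468 0.03299046 0.03276645 0.03307758 0.03275314 0.03279808
 0.03339315 0.03277759]
15.765618488714008 [17.43344955 15.15587734 15.88483094 15.56246397 15.9276873  15.89854273
 15.42443636 14.83765971]
[[-0.897  0.441 -0.   ]
 [ 0.441  0.897 -0.001]
 [ 0.    -0.001 -1.   ]] 0.0188
tub [0.65343566 0.13322388 0.066     ] 15.718068300322173 0.1327840234734651
```

```bash
python3 -m creep '[{"xyz":[0,0,0],"dr":[0,0,7],"jaw":-1},{"xyz":[0,0,0],"dr":[0,0,7],"jaw":-1},{"xyz":[0,0,0],"dr":[0,0,7],"jaw":-1},{"xyz":[0,0,0],"dr":[0,0,7],"jaw":-1},{"xyz":[0,0,0],"dr":[0,0,7],"jaw":-1}]' 20
python3 -m creep '[{"xyz":[0,0,0],"dr":[0,0,7],"jaw":-1},{"xyz":[0,0,0],"dr":[0,0,7],"jaw":-1},{"xyz":[0,0,0],"dr":[0,0,7],"jaw":-1},{"xyz":[0,0,0],"dr":[0,0,7],"jaw":-1},{"xyz":[0,0,0],"dr":[0,0,0.8],"jaw":-1}]'
python3 -m creep '[{"xyz":[-0.035,0.015,0],"dr":[0,0,0],"jaw":-1},{"xyz":[-0.035,0.015,0],"dr":[0,0,0],"jaw":-1},{"xyz":[-0.035,0.015,0],"dr":[0,0,0],"jaw":-1},{"xyz":[-0.035,0.015,0],"dr":[0,0,0],"jaw":-1},{"xyz":[-0.035,0.015,0],"dr":[0,0,0],"jaw":-1}]'
```

```text
clock: 0.52
ee_pos: [0.2425, 0.4935, 0.2183]
tool_rot: [-1.607, -2.7, 0.001]
force: [-0.1, 0.4, -0.7]
gripper_width: 0.0642
finger_force: 0.0
clock: 0.93
ee_pos: [0.2425, 0.4934, 0.2183]
tool_rot: [2.227, 2.215, -0.001]
force: [-0.3, 0.2, -0.3]
gripper_width: 0.031
finger_force: 0.0
clock: 1.35
ee_pos: [0.3178, 0.317, 0.2185]
tool_rot: [2.216, 2.227, -0.0]
force: [0.7, -0.0, 0.7]
gripper_width: 0.0011
finger_force: 0.0
```

```bash
python3 -m creep '[{"xyz":[-0.034,0.02,0],"dr":[0,0,0],"jaw":-1},{"xyz":[-0.034,0.02,0],"dr":[0,0,0],"jaw":-1},{"xyz":[-0.034,0.02,0],"dr":[0,0,0],"jaw":-1},{"xyz":[-0.034,0.02,0],"dr":[0,0,0],"jaw":-1},{"xyz":[-0.034,0.02,0],"dr":[0,0,0],"jaw":-1}]'
python3 -m creep '[{"xyz":[-0.034,0.02,0.02],"dr":[0,0,0],"jaw":-1},{"xyz":[-0.033,0.019,0.03],"dr":[0,0,0],"jaw":-1},{"xyz":[0,0,0.03],"dr":[0,0,0],"jaw":-1},{"xyz":[0,0,0],"dr":[0,0,0],"jaw":-1},{"xyz":[0,0,0],"dr":[0,0,0],"jaw":-1}]'
python3 - <<'E'
from plant import r
from h import *
import pickle
s=r.snapshot("wrist");pickle.dump(s,open("w.pkl","wb"));f=s["frame"].copy()
c=np.array([.5256,.0973,.062]);h=np.radians(15.77)
for k in range(8):
    a=h+k*np.pi/4
    P=[c+np.r_[.033*np.cos(a),.033*np.sin(a),0],c+np.r_[.07*np.cos(a+np.pi/8),.07*np.sin(a+np.pi/8),-.001]]
    for p in proj(s,P):
        if abs(p).max()<2000: cv2.drawMarker(f,tuple(int(v) for v in p),(255,0,255),cv2.MARKER_CROSS,14,1)
for z in(.035,.06): 
    p=proj(s,[[.4566,.08,z]])[0]; cv2.drawMarker(f,tuple(int(v) for v in p),(0,255,255),cv2.MARKER_CROSS,14,1)
cv2.imwrite("pics/w1.png",f);print(r.state()["ee_pos"])
E
```

```text
clock: 1.77
ee_pos: [0.4182, 0.1468, 0.2187]
tool_rot: [2.217, 2.226, 0.0]
force: [0.4, 0.4, 0.1]
gripper_width: 0.0002
finger_force: 0.0
clock: 2.18
ee_pos: [0.4521, 0.0883, 0.1435]
tool_rot: [-2.217, -2.222, 0.004]
force: [0.0, 0.3, -0.4]
gripper_width: 0.0004
finger_force: 0.0
[0.45286384 0.08878757 0.14478403]
```

View pics/w1.png

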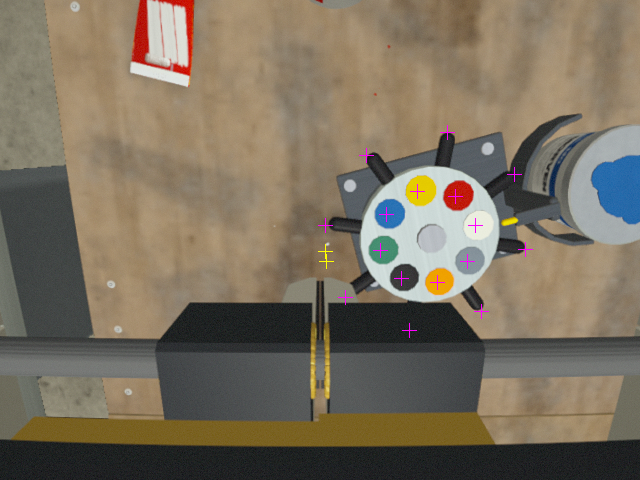

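The crosses land on the dots, so the pose is good. The front lobes end near (333,224) and (357,290). The fingertips are near (320,285), and I'll look at their shape up close.

```bash
python3 - <<'E'
import pickle
from h import *
s=pickle.load(open("w.pkl","rb"));print(s["origin"],s["fx"])
t=np.array([.4529,.0888,.1448])
print(proj(s,[t,t+[.0175,0,0],t-[.0175,0,0],t+[0,.0075,0],t-[0,.0075,0],t+[0,0,.0188]]))
cv2.imwrite("pics/w2.png",cv2.resize(s["frame"][200:350,250:450],(800,600),interpolation=cv2.INTER_CUBIC))
E
```

```text
[0.4529413  0.15865257 0.30865125] 374.95275674012794
[[320.81402368 298.09950316]
 [358.0216827  298.20165642]
 [283.6292489  297.949739  ]
 [320.8571274  283.12362397]
 [320.77173443 312.73515686]
 [320.75184727 315.72472924]]
```

View pics/w2.png

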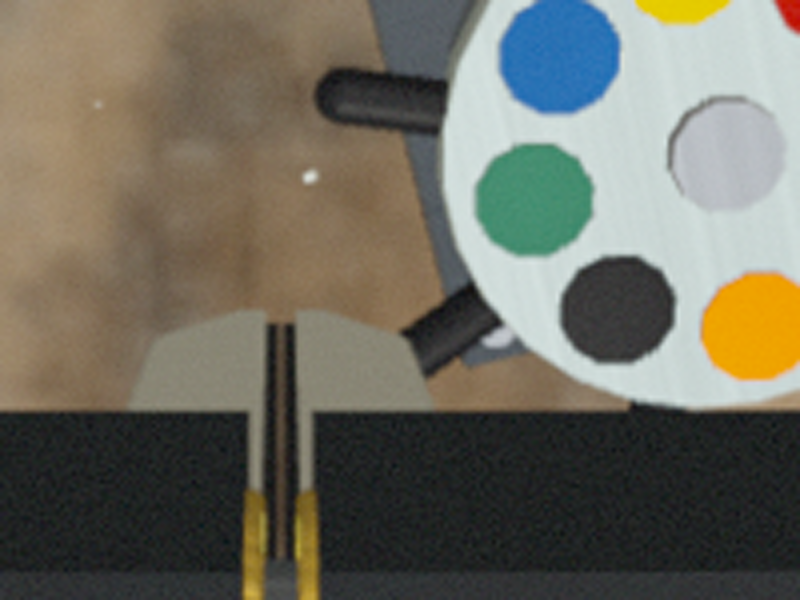

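Each fingertip is about ±17 mm wide in tool y and bevelled at the end. I'll lower into the gap.

```bash
python3 -m creep '[{"xyz":[-0.009,0.004,0.01],"dr":[0,0,0],"jaw":-1},{"xyz":[0,0,0.025],"dr":[0,0,0],"jaw":-1},{"xyz":[0,0,0.025],"dr":[0,0,0],"jaw":-1},{"xyz":[0,0,0],"dr":[0,0,0],"jaw":-1},{"xyz":[0,0,0],"dr":[0,0,0],"jaw":-1}]'
python3 -m creep '[{"xyz":[0,0,0.015],"dr":[0,0,0],"jaw":-1},{"xyz":[0,0,0.015],"dr":[0,0,0],"jaw":-1},{"xyz":[0,0,0.02],"dr":[0,0,0],"jaw":-1},{"xyz":[0,0,0.0],"dr":[0,0,0],"jaw":-1},{"xyz":[0,0,0],"dr":[0,0,0],"jaw":-1}]'
```

```text
clock: 2.65
ee_pos: [0.4569, 0.0795, 0.0844]
tool_rot: [-2.219, -2.223, 0.001]
force: [-1.2, 1.0, 0.1]
gripper_width: 0.0006
finger_force: 0.0
clock: 3.07
ee_pos: [0.4575, 0.0795, 0.0352]
tool_rot: [2.22, 2.223, 0.001]
force: [0.1, 1.0, -0.2]
gripper_width: 0.0005
finger_force: 0.0
```

```bash
python3 -m creep '[{"xyz":[0.005,0,0.004],"dr":[0,0,0],"jaw":-1},{"xyz":[0.005,0,0],"dr":[0,0,0],"jaw":-1},{"xyz":[0.005,0,0],"dr":[0,0,0],"jaw":-1},{"xyz":[0.005,0,0],"dr":[0,0,0],"jaw":-1},{"xyz":[0.005,0,0],"dr":[0,0,0],"jaw":-1}]'
python3 -m creep '[{"xyz":[0.004,0,0],"dr":[0,0,0],"jaw":-1},{"xyz":[0.004,0,0],"dr":[0,0,0],"jaw":-1},{"xyz":[0.003,0,0],"dr":[0,0,0],"jaw":-1},{"xyz":[0.003,0,0],"dr":[0,0,0],"jaw":-1},{"xyz":[0,0,0],"dr":[0,0,0],"jaw":-1}]'
python3 -m creep '[{"xyz":[0,0,0],"dr":[0,0,0],"jaw":-1},{"xyz":[0,0,0],"dr":[0,0,0],"jaw":-1},{"xyz":[0,0,0],"dr":[0,0,0],"jaw":-1}]'
python3 - <<'E'
from plant import r
import cv2,numpy as np
w=r.snapshot("wrist")["frame"]; t=r.snapshot("top")["frame"][200:290,230:330]
cv2.imwrite("pics/p1.png",np.hstack([w[:,200:640],cv2.resize(t,(360,480),interpolation=cv2.INTER_CUBIC)]))
E
```

```text
clock: 3.48
ee_pos: [0.4572, 0.105, 0.0305]
tool_rot: [2.22, 2.222, 0.001]
force: [0.4, -1.5, 0.1]
gripper_width: 0.0006
finger_force: 0.5
clock: 3.9
ee_pos: [0.4569, 0.1188, 0.03]
tool_rot: [-2.22, -2.222, -0.0]
force: [0.1, 0.6, 0.4]
gripper_width: 0.0008
finger_force: 0.5
clock: 4.15
ee_pos: [0.4568, 0.1183, 0.03]
tool_rot: [-2.221, -2.222, 0.0]
force: [-1.2, 2.0, 0.9]
gripper_width: 0.0005
finger_force: 1.0
```

View pics/p1.png

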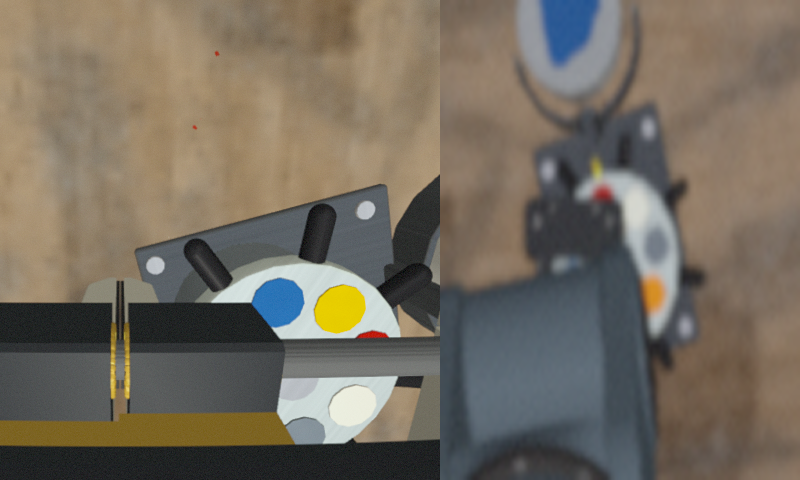

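The red dot is now under the pointer at (602,190), so the first click worked. I'll lift, go back and check before the second.

```bash
python3 -m creep '[{"xyz":[0,0,-0.025],"dr":[0,0,0],"jaw":-1},{"xyz":[0,0,-0.027],"dr":[0,0,0],"jaw":-1},{"xyz":[0,0,0],"dr":[0,0,0],"jaw":-1},{"xyz":[-0.02,0,0],"dr":[0,0,0],"jaw":-1},{"xyz":[-0.019,0,0],"dr":[0,0,0],"jaw":-1}]'
python3 -m creep '[{"xyz":[0,0,0],"dr":[0,0,0],"jaw":-1},{"xyz":[0,0,0.02],"dr":[0,0,0],"jaw":-1},{"xyz":[0,0,0.017],"dr":[0,0,0],"jaw":-1},{"xyz":[0,0,0.015],"dr":[0,0,0],"jaw":-1},{"xyz":[0,0,0],"dr":[0,0,0],"jaw":-1}]'
```

```text
clock: 4.67
ee_pos: [0.4571, 0.079, 0.0822]
tool_rot: [2.219, 2.223, 0.001]
force: [0.4, 0.6, 0.4]
gripper_width: 0.0004
finger_force: 0.0
clock: 5.08
ee_pos: [0.4555, 0.0794, 0.0277]
tool_rot: [-2.22, -2.22, 0.005]
force: [-0.3, 1.0, -0.4]
gripper_width: 0.0004
finger_force: 0.0
```

```bash
python3 -m creep '[{"xyz":[0.005,0.001,0],"dr":[0,0,0],"jaw":-1},{"xyz":[0.005,0,0],"dr":[0,0,0],"jaw":-1},{"xyz":[0.005,0,0],"dr":[0,0,0],"jaw":-1},{"xyz":[0.005,0,0],"dr":[0,0,0],"jaw":-1},{"xyz":[0.005,0,0],"dr":[0,0,0],"jaw":-1}]'
python3 -m creep '[{"xyz":[0.004,0,0],"dr":[0,0,0],"jaw":-1},{"xyz":[0.004,0,0],"dr":[0,0,0],"jaw":-1},{"xyz":[0.003,0,0],"dr":[0,0,0],"jaw":-1},{"xyz":[0.003,0,0],"dr":[0,0,0],"jaw":-1},{"xyz":[0,0,0],"dr":[0,0,0],"jaw":-1}]'
python3 -m creep '[{"xyz":[0,0,0],"dr":[0,0,0],"jaw":-1},{"xyz":[0,0,0],"dr":[0,0,0],"jaw":-1},{"xyz":[0,0,0],"dr":[0,0,0],"jaw":-1}]'
python3 -m creep '[{"xyz":[0,0,-0.025],"dr":[0,0,0],"jaw":-1},{"xyz":[0,0,-0.027],"dr":[0,0,0],"jaw":-1},{"xyz":[0,0,0],"dr":[0,0,0],"jaw":-1},{"xyz":[-0.02,0,0],"dr":[0,0,0],"jaw":-1},{"xyz":[-0.019,0,0],"dr":[0,0,0],"jaw":-1}]'
python3 - <<'E'
from plant import r
import cv2,numpy as np
w=r.snapshot("wrist")["frame"]; t=r.snapshot("top")["frame"][200:290,230:330]
cv2.imwrite("pics/p2.png",np.hstack([w[:,200:640],cv2.resize(t,(360,480),interpolation=cv2.INTER_CUBIC)]))
E
```

```text
clock: 5.5
ee_pos: [0.4583, 0.105, 0.0306]
tool_rot: [2.22, 2.222, 0.002]
force: [0.6, -1.1, -0.4]
gripper_width: 0.0007
finger_force: 0.5
clock: 5.92
ee_pos: [0.4579, 0.1188, 0.03]
tool_rot: [-2.221, -2.222, -0.0]
force: [0.5, 1.1, 0.2]
gripper_width: 0.0007
finger_force: 0.5
clock: 6.17
ee_pos: [0.4578, 0.1183, 0.03]
tool_rot: [-2.221, -2.222, 0.0]
force: [-1.1, 1.6, 0.9]
gripper_width: 0.0007
finger_force: 1.0
clock: 6.58
ee_pos: [0.4581, 0.079, 0.0822]
tool_rot: [2.219, 2.223, 0.001]
force: [1.0, -0.3, 0.2]
gripper_width: 0.0004
finger_force: 0.0
```

View pics/p2.png

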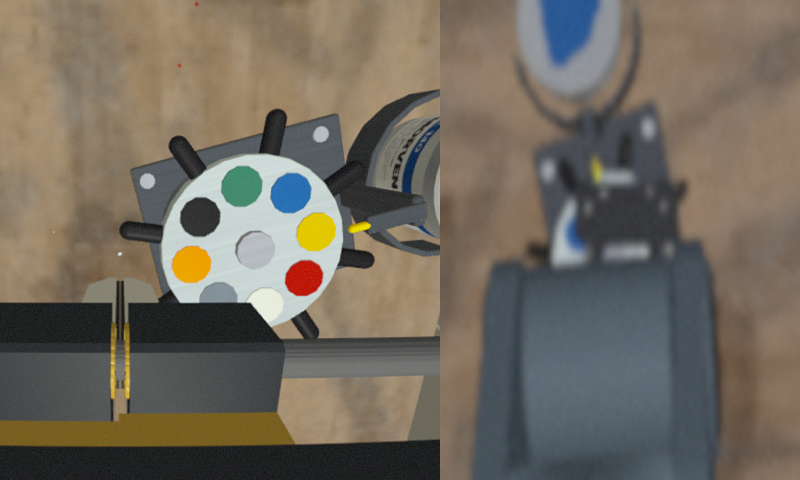

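The yellow dot (316,231) is at the pointer (358,227) and the wheel has settled. Now the third and last click.

```bash
python3 -m creep '[{"xyz":[0,-0.001,0],"dr":[0,0,0],"jaw":-1},{"xyz":[0,0,0.02],"dr":[0,0,0],"jaw":-1},{"xyz":[0,0,0.017],"dr":[0,0,0],"jaw":-1},{"xyz":[0,0,0.015],"dr":[0,0,0],"jaw":-1},{"xyz":[0,0,0],"dr":[0,0,0],"jaw":-1}]'
python3 -m creep '[{"xyz":[0.005,0,0],"dr":[0,0,0],"jaw":-1},{"xyz":[0.005,0,0],"dr":[0,0,0],"jaw":-1},{"xyz":[0.005,0,0],"dr":[0,0,0],"jaw":-1},{"xyz":[0.005,0,0],"dr":[0,0,0],"jaw":-1},{"xyz":[0.005,0,0],"dr":[0,0,0],"jaw":-1}]'
python3 -m creep '[{"xyz":[0.004,0,0],"dr":[0,0,0],"jaw":-1},{"xyz":[0.004,0,0],"dr":[0,0,0],"jaw":-1},{"xyz":[0.003,0,0],"dr":[0,0,0],"jaw":-1},{"xyz":[0.003,0,0],"dr":[0,0,0],"jaw":-1},{"xyz":[0,0,0],"dr":[0,0,0],"jaw":-1}]'
python3 -m creep '[{"xyz":[0,0,0],"dr":[0,0,0],"jaw":-1},{"xyz":[0,0,0],"dr":[0,0,0],"jaw":-1},{"xyz":[0,0,0],"dr":[0,0,0],"jaw":-1}]'
python3 -m creep '[{"xyz":[0,0,-0.025],"dr":[0,0,0],"jaw":-1},{"xyz":[0,0,-0.027],"dr":[0,0,0],"jaw":-1},{"xyz":[0,0,-0.02],"dr":[0,0,0],"jaw":-1},{"xyz":[-0.02,-0.01,-0.02],"dr":[0,0,0],"jaw":-1},{"xyz":[-0.02,-0.02,-0.02],"dr":[0,0,0],"jaw":-1}]'
python3 -m creep '[{"xyz":[-0.02,-0.03,0],"dr":[0,0,0],"jaw":-1},{"xyz":[0,-0.03,0],"dr":[0,0,0],"jaw":-1},{"xyz":[0,0,0],"dr":[0,0,0],"jaw":-1},{"xyz":[0,0,0],"dr":[0,0,0],"jaw":-1},{"xyz":[0,0,0],"dr":[0,0,0],"jaw":-1}]'
python3 - <<'E'
from plant import r
import cv2,numpy as np
w=r.snapshot("wrist")["frame"]; t=r.snapshot("top")["frame"][200:290,230:330]
cv2.imwrite("pics/p3.png",np.hstack([w[:,200:640],cv2.resize(t,(360,480),interpolation=cv2.INTER_CUBIC)]))
E
```

```text
clock: 7.1
ee_pos: [0.4554, 0.0798, 0.0277]
tool_rot: [-2.219, -2.221, 0.005]
force: [-1.1, 0.4, -0.5]
gripper_width: 0.0004
finger_force: 0.0
clock: 7.52
ee_pos: [0.4573, 0.105, 0.0306]
tool_rot: [2.22, 2.222, 0.002]
force: [0.9, -1.3, 0.1]
gripper_width: 0.0007
finger_force: 0.5
clock: 7.93
ee_pos: [0.4569, 0.1188, 0.03]
tool_rot: [-2.22, -2.222, -0.0]
force: [-0.3, 0.9, 0.6]
gripper_width: 0.0001
finger_force: 0.5
clock: 8.18
ee_pos: [0.4569, 0.1183, 0.03]
tool_rot: [-2.221, -2.222, 0.0]
force: [-0.7, 1.2, 0.8]
gripper_width: 0.0004
finger_force: 1.0
clock: 8.6
ee_pos: [0.4279, 0.078, 0.1431]
tool_rot: [2.219, 2.222, 0.002]
force: [-0.2, -0.8, 0.5]
gripper_width: 0.0006
finger_force: 0.0
clock: 9.02
ee_pos: [0.3678, 0.0582, 0.1423]
tool_rot: [2.22, 2.221, 0.001]
force: [-0.4, 0.3, -0.4]
gripper_width: 0.0005
finger_force: 0.0
```

View pics/p3.png

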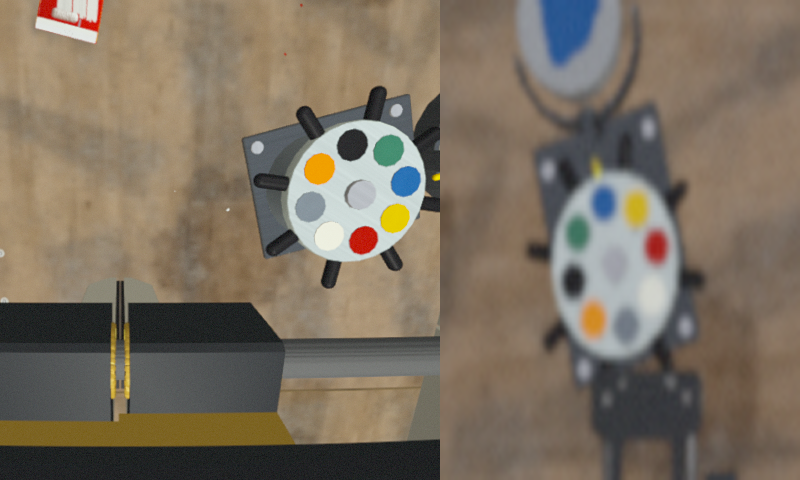

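The blue dot (604,203) is under the pointer (597,165), the wheel is settled and the arm is clear of everything.

```bash
python3 -c "
from plant import r
print(r.finish_job())"
```

```text
the job is handed in; nothing more can be done
None
```

I flicked the wheel forward three clicks and it settled with the blue dot under the pointer, matching the blue tub in the bay; the job is handed in, with the robot touching nothing.

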